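# Put the drill battery away in its case

## Robot

A 6-joint arm with a two-finger parallel gripper is mounted at the origin on the work surface. World frame = base frame: x ahead of the robot, y to its left, z up, the work surface at z = 0. Lengths are in m, angles in rad, forces in N, time in s.
With the tool pointing down it reaches from about 0.35 to 0.95 m from the base axis. Payload 17.4 kg.
Tool frame: the origin (TCP) lies at the very end of the fingers, on their centre line; the grasp point (between the pads) lies 19 mm behind it; z points along the fingers, y is the line along which they close (so a half turn about z gives the same grasp; the last joint's range is limited). The gripper opens to 93 mm and grips with 3 to 60 N. Pads are 15 mm wide; open, the fingers measure 128 mm over their backs; the gripper's body (75 mm by 188 mm) begins 65 mm behind the grasp point.
Start: joints at [-1.208, 0.116, 1.442, -0, 1.584, -0.038], TCP at [0.263, -0.622, 0.219] pointing down, gripper open.
Joint ranges: [-2.83, 2.83], [-0.83, 2.19], [0.07, 2.5], [-1.14, 4.28], [0.01, 3], [-2.97, 2.97]. Speed limits (rad/s): [1.89, 1.89, 2.22, 3.14, 3.14, 3.14].

## Interface

Orientations are given as a unit quaternion [w, x, y, z].
In Python, from bench import env gives the robot as it stands.
- The arm moves only by the tool apply_moves, never from a script. Its argument "series" is text: rows parted by semicolons, each of 7 numbers parted by spaces: the shift along the tool's x, y, z in m, then the turn, a rotation vector about the tool's x, y, z in degrees, then the opening in per cent of the stroke, from 0 (shut) to 100 (fully open). A call has exactly 8 rows; each row is the pose to reach, as a shift and turn from the pose commanded when the call began, along the tool's axes at that moment; what a row does not reach only later rows make up. A row lasts 1/12 s, in which the tool goes at most 41.7 mm and 7.16 degrees, less where a joint would pass 70% of its speed; a pose out of reach is approached as far as the arm can. A call with a gripper value outside its range is refused whole. The fingers move at their own pace and stop on an object; "force" is the grip in N (left out, the last holds). Time passes only in rows, so rows that repeat a pose let the fingers close, or fill a call up. It gives the time, the measured TCP pose, the force, the opening and the grip force at its end, in the units of the state.
- env.get_obs(): the state, without advancing time (a new reading comes with each control period).
- env.grab_frame(name): name is "side" or "top" or "wrist"; returns a dict with "pixels" (420x560x3 uint8, red, green, blue), "intrinsics" (3x3 intrinsics, pixels), "world_from_camera" (4x4, takes a point from camera to world coordinates). Camera axes: x right, y down, z forward; pixel columns grow to the right and rows downward; lengths in m; the calibration is good to about 2 mm. A picture is of the moment at which its call begins. There is no depth.
- env.finish_job(): hands the job in; it is judged then, once.
The state is a dict: "clock": time; "joint_positions": joint angles; "dq": joint speeds; "joint_torque": joint torques, N m; "ee_pos": TCP position; "tool_rot": TCP orientation; "contact_force": force on the tool from outside, world axes, zero at the start; "ft_torque": the same for the moment, N m; "grip_width": opening from 0.0 (shut) to 1.0 (fully open); "grasp_force": force on a finger pad.
Only numpy, scipy, OpenCV 4.12 (cv2) and the standard library are available. Lean on these libraries where they do the work, as an engineer would, in place of code of your own. Each camera call takes 0.05 s, during which the arm holds its last target. There are 200 camera calls.

## Task

Take the blue drill battery pack out of the leaning bin and set it gently (do not let it fall) on its base, contacts up, in the open green case; let go of it, then fold the yellow lid fully shut without slamming it. Leave the other two things in the bin, the jar and the roll of tape where they are.

Things in the scene. Friction and masses are not known exactly. Their poses are not given: they have to be found in the camera images.
- bin: Grey bin with a clear back wall, fixed on wedges, mouth facing up and to the robot. Origin on the bench under the middle of 3 places in a row along its y, 108 mm apart. Its floor climbs towards its +x (away from the robot) at 0.45 rad (26 deg) and lies 41 mm above the origin. Inside, square to the floor: width 330, front wall 40, sides 55, back wall 60 mm high.
- bin_place (a point): Point on the bin's floor in the middle place, 41 mm above bin; axes as bin (level). Along the slope each thing reaches 23 mm either side of its place; then come 42 mm of free floor up to the back wall. Below it, it rests on a ledge 7 mm high, 5 mm wide, then 42 mm of free floor down to the front wall.
- pack: Blue battery pack, to be put away: 46 mm (its x) by 90 (its y) by 42 high, plus a black contact rail on top 30 wide (x), 90 long, 10 high; 52 mm high in all, about 0.35 kg. Origin at the centre of its underside, z towards the contacts. In the bin it lies on the sloping floor, length along the bin's y, z square to the floor, x up the slope.
- block: Orange sanding block with a dark rubber sole, 46 x 90 x 38 mm, lying in another place of the bin in the same way. Origin at the centre of its underside. To be left alone.
- stone: Sharpening stone, brick-red on grey, 46 x 90 x 38 mm, lying in the third place of the bin in the same way. Origin at the centre of its underside. To be left alone.
- case: Green open-topped case fixed to the bench. Outside 150 mm (its x) by 160 mm (its y), 68 mm high; walls and floor 5 mm thick. Origin at the centre of its underside, on the bench, z up. The lid's hinge runs along its +x rim; its x axis points roughly to the robot's right (-y).
- lid (a joint): Angle of the yellow lid in rad: 0 shut (flat on the rim), 1.57 upright, more leans outward; stop at 2.0. Starts open, near upright. Stiff hinge: stays where it is left, needs about 2 N at the free edge. The lid is a panel 150 x 160 x 8 mm; shut, its top is 76 mm above the bench. A black tab 50 mm wide sticks out 12 mm beyond the middle of its free edge.
- lid_hinge (a point): Point on the hinge axis, 69 mm above the bench, at the middle of the case's +x rim; its axes turn with the lid: y along the hinge axis; -x points from the hinge across the lid to its free edge; z is square to the lid, towards its outer face.
- lid_edge (a point): Middle of the lid's free edge, on its outer face (150 mm from the hinge axis, 8 mm along the lid's z).
- jar: Amber glass jar with a red cap, 68 mm across, 95 mm high, standing on the bench. Origin at the centre of its underside. To be left alone.
- tape: Black roll of tape lying flat on the bench, 96 mm across, 24 mm high. Origin at the centre of its underside. To be left alone.
There are look-alikes about, which are no part of the job. There is more than one size of the pack; the job needs the middle-sized.

How it is judged:
By the outcome, as a careful person would: the job done as asked, in the order asked, and still so for the second after the job is handed in, with the robot touching nothing.
It also fails if it takes over 58 s, if anything falls off the work surface, if the arm or the gripper's body presses on something with over 40 N, if the wrist force passes 120 N, or if a joint passes its speed limit or range.

## Working session

There is one attempt and no reset: what is moved stays moved. The work goes in short steps, Python scripts to look and compute and a tool call to move; the robot and the scene stay as the last step left them, time stands still between calls to the robot, and variables do not carry over. Pictures are saved under pics/ and viewed, at most 10 in all, crops included, and the job is handed in when it is done.

Besides the shell and the picture viewer there is one more tool, called after "Emit:" by a JSON object that holds its "method" and its "body", one argument or row to a line. apply_moves: Moves the arm, as the interface text tells. Its arguments: {"type":"object","properties":{"series":{"type":"string"},"force":{"type":"number"}},"required":["series"]}

```bash
ls; mkdir -p pics; python3 - <<'E'
from bench import env
import cv2,json,numpy as np
np.set_printoptions(precision=4,suppress=True)
for n in ['side','top']:
    f=env.grab_frame(n); cv2.imwrite(f'pics/{n}0.png',f['pixels'][:,:,::-1]); print(n,f['intrinsics'],f['world_from_camera'])
o=env.get_obs(); print(o)
E
```

```text
pics
side [[393.8085   0.     278.1793]
 [  0.     393.8085 217.2818]
 [  0.       0.       1.    ]] [[ 0.993  -0.0816  0.0849  0.5069]
 [-0.1177 -0.6741  0.7292 -0.5635]
 [-0.0023 -0.7341 -0.679   0.6591]
 [ 0.      0.      0.      1.    ]]
top [[424.9696   0.     280.8642]
 [  0.     424.9696 210.5889]
 [  0.       0.       1.    ]] [[ 0.0868 -0.9744  0.2074  0.3862]
 [-0.9962 -0.0842  0.0211  0.0301]
 [-0.0031 -0.2084 -0.978   1.0101]
 [ 0.      0.      0.      1.    ]]
{'clock': 0.1, 'joint_positions': array([-1.2078,  0.1165,  1.4422,  0.    ,  1.584 , -0.0378]), 'dq': array([-0.0009, -0.0026, -0.0031, -0.0007, -0.0002, -0.0002]), 'joint_torque': array([  0.0024, -72.2895, -62.3863,   0.0783,   0.0227,  -0.0001]), 'ee_pos': array([ 0.2633, -0.6213,  0.218 ]), 'tool_rot': array([-0.0005,  0.98  ,  0.199 , -0.0001]), 'contact_force': array([0.2276, 1.368 , 0.4335]), 'ft_torque': array([-0.0197, -0.0594, -0.0267]), 'grasp_force': 0.0, 'grip_width': 1.001439300853566}
```

View pics/top0.png

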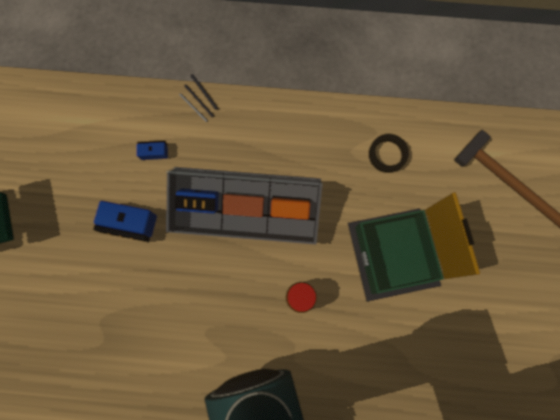

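View pics/side0.png

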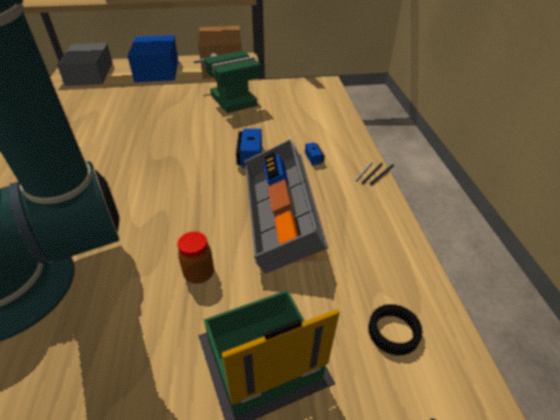

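The top view shows three blue packs: a small one on the bench at (152,150), a large one on the bench at (125,220), and one with a contact rail in the bin at (197,202). The one in the bin fits "middle-sized, in the bin". The case is at (398,252) with its lid hinged on the right, the jar is at (301,297) and the tape is at (389,153). I'll confirm the pack in an enlarged crop.

```bash
python3 - <<'E'
import cv2
im=cv2.imread('pics/top0.png')
cv2.imwrite('pics/c1.png',cv2.convertScaleAbs(cv2.resize(im[130:260,85:335],(800,416),interpolation=cv2.INTER_CUBIC),alpha=1.5))
cv2.imwrite('pics/c2.png',cv2.convertScaleAbs(cv2.resize(im[180:310,330:500],(784,600),interpolation=cv2.INTER_CUBIC),alpha=1.5))
E
```

```text
(no output)
```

View pics/c1.png

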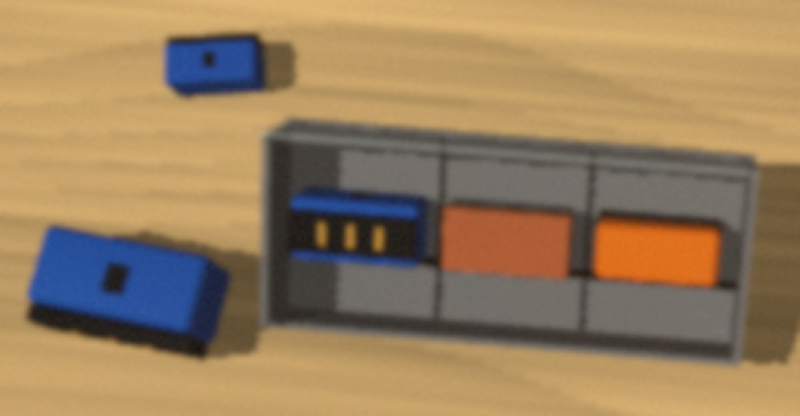

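View pics/c2.png

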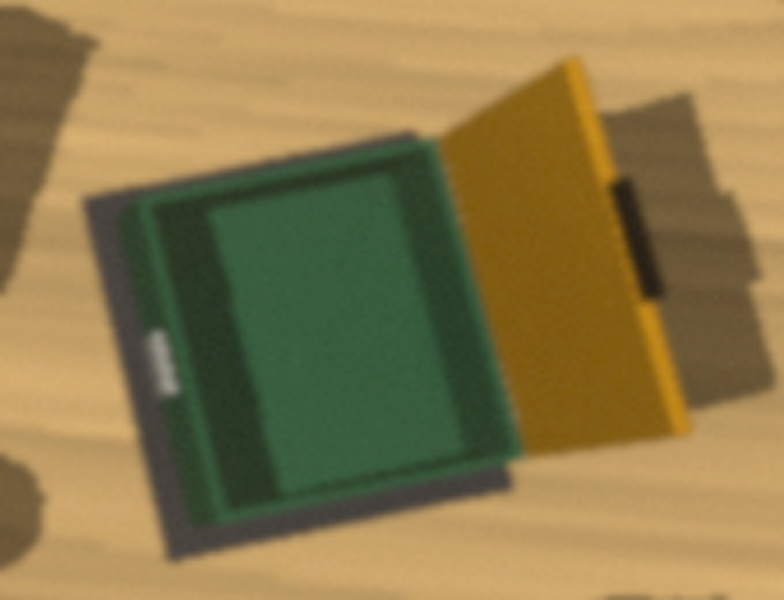

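The crops confirm the pack: contact rail with three gold contacts at c1 (350,238), in the bin's left place, with the stone at (506,242) and the block at (658,252). The case rim corners are at c2 (143,197), (435,138), (522,455) and (212,524). The lid's free edge runs from (573,60) to (688,432).

```bash
cat > h.py <<'E'
import numpy as np, cv2
from scipy.spatial.transform import Rotation as R
np.set_printoptions(precision=4,suppress=True)
K=np.array([[424.9696,0,280.8642],[0,424.9696,210.5889],[0,0,1]])
T=np.array([[.0868,-.9744,.2074,.3862],[-.9962,-.0842,.0211,.0301],[-.0031,-.2084,-.978,1.0101]])
def ray(p,z,K=K,T=T):
    d=T[:3,:3]@np.linalg.solve(K,[p[0],p[1],1]); return T[:3,3]+d*(z-T[2,3])/d[2]
def Rq(q): return R.from_quat(np.r_[q[1:],q[0]])
def rel(obs,p,Rt):   # target pose in current tool axes
    R0=Rq(obs['tool_rot']); return R0.inv().apply(np.array(p)-obs['ee_pos'])*1000,(R0.inv()*Rt).as_rotvec(degrees=True)
E
python3 - <<'E'
from h import *
c1=lambda p:(85+p[0]/3.2-.35,130+p[1]/3.2-.35); c2=lambda p:(330+p[0]/4.612-.4,180+p[1]/4.612-.4)
pk=ray(c1((350,238)),.0878); st=ray(c1((506,242)),.0752); bl=ray(c1((658,252)),.0752)
print(pk,st,bl,np.linalg.norm((st-bl)))
n=.45
d=st-bl; yaw=np.arctan2(-d[0],d[1]); print('yaw stone-block',yaw)
d=pk-bl; print('yaw pack-block', np.arctan2(-d[0],d[1]),np.linalg.norm(d[:2]))
for a in [(265,135),(755,170),(740,360),(265,325)]: print(a,[ray(c1(a),z)[:2] for z in (.06,.13)])
c=[ray(c2(p),.068) for p in [(143,197),(435,138),(522,455),(212,524)]]; c=np.array(c)
print(c,c.mean(0)); print([np.linalg.norm(c[i]-c[(i+1)%4]) for i in range(4)])
dx=c[1]-c[0]+c[2]-c[3]; dy=c[1]-c[2]+c[0]-c[3]; print('case xdir',np.arctan2(dx[1],dx[0]),np.arctan2(dy[1],dy[0]))
h=(c[1]+c[2])/2; print('hinge',h)
m=c2((630,246))
for z in (.2,.21,.215,.22,.225): e=ray(m,z)-h; u=dx[:2]/np.linalg.norm(dx[:2]); print(z,e[:2]@u, np.hypot(e[:2]@u,z-.069))
E
```

```text
[0.58   0.244  0.0878] [0.5893 0.1369 0.0752] [0.5913 0.0296 0.0752] 0.10736766701152403
yaw stone-block 0.01897160032755574
yaw pack-block 0.052590693399821274 0.21474042085362605
(265, 135) [array([0.657 , 0.3222]), array([0.637 , 0.3007])]
(755, 170) [array([ 0.6613, -0.0354]), array([ 0.641 , -0.0306])]
(740, 360) [array([ 0.5221, -0.0342]), array([ 0.5121, -0.0295])]
(265, 325) [array([0.518 , 0.3023]), array([0.5083, 0.2822])]
[[ 0.5746 -0.1308  0.068 ]
 [ 0.6164 -0.2722  0.068 ]
 [ 0.4656 -0.316   0.068 ]
 [ 0.4207 -0.1707  0.068 ]] [ 0.5193 -0.2224  0.068 ]
[np.float64(0.14745930263625023), np.float64(0.15697846235576585), np.float64(0.15202096507426974), np.float64(0.1589780344188819)]
case xdir -1.2769408290782072 0.26784885291195415
hinge [ 0.541  -0.2941  0.068 ]
0.2 0.01793968490135824 0.13222266180333847
0.21 0.013334352291944677 0.14162911053538987
0.215 0.011031685987237942 0.14641618112668087
0.22 0.008729019682531175 0.15125209348838123
0.225 0.006426353377824386 0.15613230933325964
```

```bash
cat >> h.py <<'E'
a=.45; yaw=.024; Rb=R.from_euler('z',yaw)
PLACE=np.array([.603,.2445,.041]); N=Rb.apply([-np.sin(a),0,np.cos(a)])
RB=Rb*R.from_matrix(np.array([[0,1,0],[np.cos(a),0,np.sin(a)],[np.sin(a),0,-np.cos(a)]]).T)
cy=.281; C=np.array([.5193,-.2224,0]); CY=np.array([np.cos(cy),np.sin(cy),0]); CX=np.array([CY[1],-CY[0],0])
RC=R.from_matrix(np.array([-CX,CY,[0,0,-1]]).T)
def show(p,Rt):
    from bench import env
    o=env.get_obs(); d,r=rel(o,p,Rt); print(o['clock'],o['ee_pos'],o['grip_width'],'| shift mm',d,'turn deg',r,np.linalg.norm(r))
E
python3 - <<'E'
from h import *
show([.42,-.40,.40],RB)
show(PLACE+.2*N,RB)
print(PLACE+.2*N, CX)
E
```

```text
0.1 [ 0.2633 -0.6213  0.218 ] 1.001439300853566 | shift mm [ 230.661  -142.8529 -181.8672] turn deg [-22.6777  15.3417 -67.2088] 72.57182790606797
0.1 [ 0.2633 -0.6213  0.218 ] 1.001439300853566 | shift mm [ 569.6924 -696.7058   -2.3417] turn deg [-22.6777  15.3417 -67.2088] 72.57182790606797
[0.516  0.2424 0.2211] [ 0.2773 -0.9608  0.    ]
```

Emit:
{"method": "apply_moves", "body": {
  "series": "0.02 -0.02 -0.04 0 0 -7 70; 0.05 -0.04 -0.07 0 0 -14 70; 0.08 -0.06 -0.1 0 0 -21 70; 0.11 -0.08 -0.13 0 0 -28 70; 0.14 -0.1 -0.16 0 0 -34 70; 0.17 -0.12 -0.18 0 0 -40 70; 0.2 -0.13 -0.18 0 0 -40 70; 0.23 -0.14 -0.18 0 0 -40 70",
  "force": 25
}}

```text
clock: 0.77
ee_pos: [0.4181, -0.4041, 0.4012]
tool_rot: [0.002, 0.853, 0.522, 0.0]
contact_force: [1.2, -0.2, -0.4]
grip_width: 0.701
grasp_force: 0.0
```

```bash
python3 -c "
from h import *
show(PLACE+.2*N,RB); show(PLACE+.2*N+np.array([0,0,.12]),RB)"
```

```text
0.7667 [ 0.4181 -0.4041  0.4012] 0.7006764626586759 | shift mm [ 620.551  -207.2839  178.728 ] turn deg [-25.0852   6.5049 -27.9043] 38.08189646276834
0.7667 [ 0.4181 -0.4041  0.4012] 0.7006764626586759 | shift mm [ 620.4044 -206.8968   58.7287] turn deg [-25.0852   6.5049 -27.9043] 38.08189646276834
```

Emit:
{"method": "apply_moves", "body": {
  "series": "0.04 -0.01 0 -3 1 -4 70; 0.08 -0.02 0 -6 2 -8 70; 0.12 -0.03 0 -10 3 -12 70; 0.16 -0.05 0.01 -13 4 -16 70; 0.2 -0.06 0.02 -16 5 -20 70; 0.24 -0.08 0.03 -19 5 -24 70; 0.28 -0.1 0.04 -22 6 -28 70; 0.31 -0.11 0.05 -25 6.5 -28 70"
}}

```text
clock: 1.43
ee_pos: [0.4596, -0.0821, 0.3495]
tool_rot: [0.155, 0.679, 0.699, 0.161]
contact_force: [1.4, -0.4, 0.8]
grip_width: 0.701
grasp_force: 0.0
```

```bash
python3 -c "
from h import *
show(PLACE+.2*N,RB)"
```

```text
1.4333 [ 0.4596 -0.0821  0.3495] 0.7010262482887557 | shift mm [322.5071   3.3676 144.8365] turn deg [-0.0201 -0.2321  0.2318] 0.3286892631999839
```

Emit:
{"method": "apply_moves", "body": {
  "series": "0.04 0 0.02 0 0 0 70; 0.08 0 0.04 0 0 0 70; 0.12 0 0.06 0 0 0 70; 0.16 0 0.08 0 0 0 70; 0.2 0 0.1 0 0 0 70; 0.24 0 0.11 0 0 0 70; 0.28 0 0.13 0 0 0 70; 0.322 0.003 0.144 0 0 0 70"
}}

```text
clock: 2.1
ee_pos: [0.5125, 0.2224, 0.2268]
tool_rot: [0.154, 0.68, 0.699, 0.159]
contact_force: [1.3, -0.9, 0.5]
grip_width: 0.697
grasp_force: 0.0
```

```bash
python3 - <<'E'
from h import *
from bench import env
f=env.grab_frame('wrist'); cv2.imwrite('pics/w1.png',cv2.convertScaleAbs(f['pixels'][:,:,::-1],alpha=1.4)); np.savez('w1.npz',**f)
show(PLACE+.012*N,RB)
K,T=f['intrinsics'],f['world_from_camera']
P=PLACE+.052*N; c=T[:3,:3].T@(P-T[:3,3]); print('expected rail centre px',(K@c)[:2]/c[2])
E
```

```text
2.15 [0.5125 0.2273 0.2233] 0.6998231982930425 | shift mm [ 14.1249   4.0249 191.744 ] turn deg [-0.419  -0.2697  0.1947] 0.5349852571130012
expected rail centre px [272.923  171.0788]
```

View pics/w1.png

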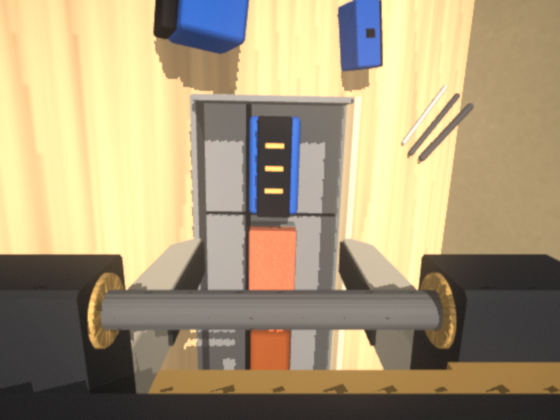

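The rail is centred at about (275,167), against a predicted (273,171). So I shift about 2.5 mm along y and 1.5 mm up the slope.

Emit:
{"method": "apply_moves", "body": {
  "series": "0.002 0.001 0 0 0 0 70; 0.002 0.001 0.02 0 0 0 70; 0.002 0.001 0.04 0 0 0 70; 0.002 0.001 0.06 0 0 0 70; 0.002 0.001 0.08 0 0 0 70; 0.002 0.001 0.1 0 0 0 70; 0.002 0.001 0.11 0 0 0 70; 0.002 0.001 0.11 0 0 0 70"
}}

```text
clock: 2.82
ee_pos: [0.5614, 0.2223, 0.1272]
tool_rot: [0.153, 0.681, 0.698, 0.158]
contact_force: [-0.1, -1.2, 0.3]
grip_width: 0.691
grasp_force: 0.0
```

```bash
sed -i 's/\[.603,.2445,.041\]/[.6045,.247,.0415]/' h.py; python3 -c "
from h import *
show(PLACE+.012*N,RB)"
```

```text
2.8167 [0.5614 0.2223 0.1272] 0.6909022051482002 | shift mm [23.5278  2.5836 84.1948] turn deg [-0.3606 -0.0763 -0.0178] 0.369004817132535
```

Emit:
{"method": "apply_moves", "body": {
  "series": "0.008 0.001 0 0 0 0 70; 0.016 0.002 0.01 0 0 0 70; 0.0235 0.0025 0.02 0 0 0 70; 0.0235 0.0025 0.03 0 0 0 70; 0.0235 0.0025 0.04 0 0 0 70; 0.0235 0.0025 0.05 0 0 0 70; 0.0235 0.0025 0.055 0 0 0 70; 0.0235 0.0025 0.055 0 0 0 70"
}}

```text
clock: 3.48
ee_pos: [0.5867, 0.2474, 0.0793]
tool_rot: [0.153, 0.681, 0.698, 0.158]
contact_force: [-0.2, -0.2, -1.1]
grip_width: 0.697
grasp_force: 0.0
```

```bash
python3 -c "
from h import *
show(PLACE+.012*N,RB)"
```

```text
3.4833 [0.5867 0.2474 0.0793] 0.6974132829263341 | shift mm [-0.9179 -0.3083 29.7381] turn deg [-0.303  -0.1226  0.0198] 0.32743159206248423
```

Emit:
{"method": "apply_moves", "body": {
  "series": "0 0 0.008 0 0 0 70; 0 0 0.016 0 0 0 70; 0 0 0.022 0 0 0 70; 0 0 0.027 0 0 0 70; 0 0 0.029 0 0 0 70; 0 0 0.029 0 0 0 70; 0 0 0.029 0 0 0 60; 0 0 0.029 0 0 0 55"
}}

```text
clock: 4.15
ee_pos: [0.5994, 0.2484, 0.0548]
tool_rot: [0.154, 0.681, 0.698, 0.16]
contact_force: [0.5, 0.2, -0.4]
grip_width: 0.604
grasp_force: 0.0
```

Emit:
{"method": "apply_moves", "body": {
  "series": "0 0 0 0 0 0 52; 0 0 0 0 0 0 49; 0 0 0 0 0 0 46; 0 0 0 0 0 0 43; 0 0 0 0 0 0 40; 0 0 0 0 0 0 40; 0 0 0 0 0 0 40; 0 0 0 0 0 0 40",
  "force": 25
}}

```text
clock: 4.82
ee_pos: [0.5984, 0.2483, 0.0541]
tool_rot: [0.153, 0.681, 0.698, 0.159]
contact_force: [-10.4, -0.4, 2.2]
grip_width: 0.495
grasp_force: 25.0
```

Emit:
{"method": "apply_moves", "body": {
  "series": "0 0 -0.005 0 0 0 40; 0 0 -0.015 0 0 0 40; 0 0 -0.03 0 0 0 40; 0 0 -0.05 0 0 0 40; 0 0 -0.075 0 0 0 40; 0 0 -0.1 0 0 0 40; 0 0 -0.125 0 0 0 40; 0 0 -0.15 0 0 0 40",
  "force": 35
}}

```text
clock: 5.48
ee_pos: [0.5336, 0.2462, 0.1916]
tool_rot: [0.154, 0.681, 0.698, 0.16]
contact_force: [0.8, 0.3, -3.3]
grip_width: 0.494
grasp_force: 34.9
```

```bash
python3 -c "
from h import *
show([.5,.02,.28],RC); show(C-.012*CX+np.array([0,0,.22]),RC)"
```

```text
5.4833 [0.5336 0.2462 0.1916] 0.4939178438351893 | shift mm [-224.9727    2.9382  -97.3662] turn deg [ 25.4691   3.105  -14.419 ] 29.431722752367936
5.4833 [0.5336 0.2462 0.1916] 0.4939178438351893 | shift mm [-456.3493  -13.6418  -39.5183] turn deg [ 25.4691   3.105  -14.419 ] 29.431722752367936
```

Emit:
{"method": "apply_moves", "body": {
  "series": "0 0 -0.03 3 0 -2 40; -0.03 0 -0.06 6 1 -4 40; -0.06 0 -0.09 9 1 -6 40; -0.09 0 -0.1 12 1.5 -8 40; -0.12 0 -0.1 16 2 -9 40; -0.15 0 -0.1 19 2.5 -11 40; -0.19 0.003 -0.1 22 3 -13 40; -0.225 0.003 -0.1 25.5 3.1 -14.4 40"
}}

```text
clock: 6.15
ee_pos: [0.4994, 0.0182, 0.2822]
tool_rot: [-0.0, 0.6, 0.8, -0.0]
contact_force: [0.8, 0.7, -4.6]
grip_width: 0.491
grasp_force: 34.9
```

```bash
python3 -c "
from h import *
show(C-.012*CX+np.array([0,0,.2]),RC)"
```

```text
6.15 [0.4994 0.0182 0.2822] 0.49081856974153876 | shift mm [-224.5986  -47.9698   82.1728] turn deg [-0.0631 -0.022   0.1084] 0.12731135409126348
```

Emit:
{"method": "apply_moves", "body": {
  "series": "-0.04 -0.01 0.01 0 0 0 40; -0.08 -0.02 0.025 0 0 0 40; -0.12 -0.03 0.04 0 0 0 40; -0.155 -0.035 0.055 0 0 0 40; -0.185 -0.04 0.07 0 0 0 40; -0.21 -0.045 0.08 0 0 0 40; -0.224 -0.048 0.08 0 0 0 40; -0.224 -0.048 0.08 0 0 0 40"
}}

```text
clock: 6.82
ee_pos: [0.5154, -0.2104, 0.2008]
tool_rot: [-0.0, 0.602, 0.798, -0.001]
contact_force: [1.3, 0.4, -3.8]
grip_width: 0.493
grasp_force: 34.9
```

```bash
python3 - <<'E'
from h import *
from bench import env
f=env.grab_frame('side'); g=env.grab_frame('wrist')
a=cv2.resize(f['pixels'][250:420,130:410],(700,425))
im=cv2.convertScaleAbs(cv2.hconcat([g['pixels'],np.zeros((420,1,3),np.uint8)])[:,:,::-1],alpha=1.4)
cv2.imwrite('pics/w2.png',im); cv2.imwrite('pics/s2.png',cv2.convertScaleAbs(a[:,:,::-1],alpha=1.3))
show(C-.012*CX+np.array([0,0,.019]),RC)
K,T=g['intrinsics'],g['world_from_camera']
for x,y in [(-75,80),(75,80),(75,-80),(-75,-80)]:
    P=C+CX*x/1000+CY*y/1000+np.array([0,0,.068]); c=T[:3,:3].T@(P-T[:3,3]); print(x,y,(K@c)[:2]/c[2])
E
```

```text
6.9167 [ 0.5159 -0.2082  0.2018] 0.4911723520043673 | shift mm [ -2.4742  -0.6375 182.845 ] turn deg [-0.0082  0.0294 -0.0502] 0.05870296263918019
-75 80 [370.5542 122.3159]
75 80 [360.0956 294.1337]
75 -80 [181.5325 294.4576]
-75 -80 [170.161  122.7291]
```

View pics/w2.png

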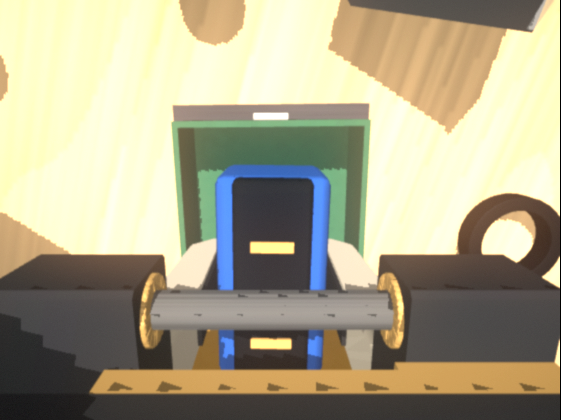

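View pics/s2.png

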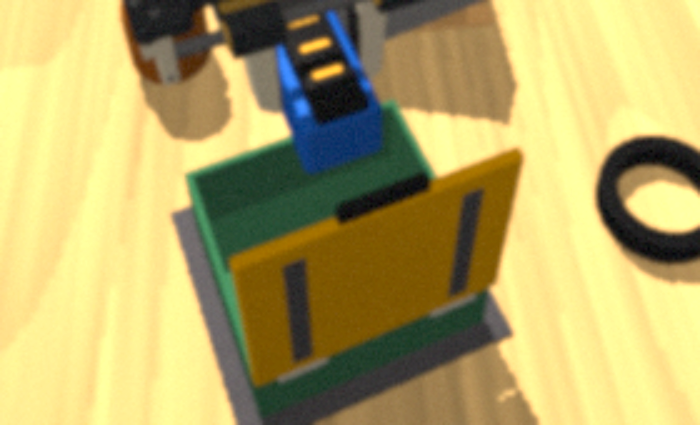

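The rim's far corners are at (173,122) and (370,121), where I predicted (170,122) and (370,122). The pack hangs level inside the opening, and the lid is open and clear of it. I can lower it.

Emit:
{"method": "apply_moves", "body": {
  "series": "-0.002 0 0.02 0 0 0 40; -0.002 0 0.045 0 0 0 40; -0.002 0 0.07 0 0 0 40; -0.002 0 0.095 0 0 0 40; -0.002 0 0.12 0 0 0 40; -0.002 0 0.14 0 0 0 40; -0.002 0 0.155 0 0 0 40; -0.002 0 0.162 0 0 0 40"
}}

```text
clock: 7.58
ee_pos: [0.516, -0.2088, 0.0377]
tool_rot: [-0.001, 0.601, 0.8, -0.0]
contact_force: [-0.7, -0.2, -3.7]
grip_width: 0.492
grasp_force: 34.9
```

Emit:
{"method": "apply_moves", "body": {
  "series": "0 0 0.002 0 0 0 40; 0 0 0.004 0 0 0 40; 0 0 0.006 0 0 0 40; 0 0 0.008 0 0 0 40; 0 0 0.01 0 0 0 40; 0 0 0.011 0 0 0 40; 0 0 0.012 0 0 0 40; 0 0 0.012 0 0 0 40"
}}

```text
clock: 8.25
ee_pos: [0.5162, -0.2104, 0.0267]
tool_rot: [-0.0, 0.601, 0.799, -0.0]
contact_force: [0.2, 0.3, -3.4]
grip_width: 0.492
grasp_force: 34.9
```

Emit:
{"method": "apply_moves", "body": {
  "series": "0 0 0.001 0 0 0 40; 0 0 0.002 0 0 0 40; 0 0 0.003 0 0 0 40; 0 0 0.004 0 0 0 40; 0 0 0.005 0 0 0 40; 0 0 0.0055 0 0 0 40; 0 0 0.006 0 0 0 40; 0 0 0.006 0 0 0 40"
}}

```text
clock: 8.92
ee_pos: [0.5162, -0.2104, 0.0207]
tool_rot: [-0.0, 0.601, 0.799, -0.0]
contact_force: [0.5, 0.0, -4.8]
grip_width: 0.491
grasp_force: 34.9
```

Emit:
{"method": "apply_moves", "body": {
  "series": "0 0 0.0003 0 0 0 40; 0 0 0.0006 0 0 0 40; 0 0 0.0009 0 0 0 40; 0 0 0.0012 0 0 0 40; 0 0 0.0015 0 0 0 40; 0 0 0.0015 0 0 0 40; 0 0 0.0015 0 0 0 40; 0 0 0.0015 0 0 0 40"
}}

```text
clock: 9.58
ee_pos: [0.5164, -0.2105, 0.0196]
tool_rot: [-0.0, 0.601, 0.799, -0.0]
contact_force: [-1.5, -0.3, 2.2]
grip_width: 0.493
grasp_force: 34.9
```

The force changed from −4 N to +2 N, so the pack is on the floor. Next I release it and retreat.

Emit:
{"method": "apply_moves", "body": {
  "series": "0 0 0.0002 0 0 0 50; 0 0 0.0002 0 0 0 53; 0 0 0.0002 0 0 0 57; 0 0 0.0002 0 0 0 62; 0 0 0.0002 0 0 0 66; 0 0 0.0002 0 0 0 70; 0 0 0.0002 0 0 0 70; 0 0 0.0002 0 0 0 70"
}}

```text
clock: 10.25
ee_pos: [0.5163, -0.2104, 0.0191]
tool_rot: [-0.0, 0.601, 0.799, -0.0]
contact_force: [0.2, 0.5, -0.3]
grip_width: 0.697
grasp_force: 0.0
```

Emit:
{"method": "apply_moves", "body": {
  "series": "0 0 -0.005 0 0 0 70; 0 0 -0.015 0 0 0 70; 0 0 -0.03 0 0 0 70; 0 0 -0.055 0 0 0 70; 0 0 -0.085 0 0 0 70; 0 0 -0.12 0 0 0 70; 0 0 -0.155 0 0 0 70; 0 0 -0.19 0 0 0 70"
}}

```text
clock: 10.92
ee_pos: [0.5161, -0.2102, 0.212]
tool_rot: [0.0, 0.601, 0.799, -0.0]
contact_force: [-0.0, -0.9, 0.4]
grip_width: 0.698
grasp_force: 0.0
```

Emit:
{"method": "apply_moves", "body": {
  "series": "0 0 -0.02 0 0 0 30; 0 0 -0.045 0 0 0 0; -0.01 0 -0.06 0 0 0 0; -0.045 0 -0.06 0 0 0 0; -0.08 0 -0.06 0 0 0 0; -0.11 0 -0.06 0 0 0 0; -0.13 0 -0.055 0 0 0 0; -0.13 0 -0.055 0 0 0 0"
}}

```text
clock: 11.58
ee_pos: [0.5525, -0.3381, 0.2634]
tool_rot: [-0.001, 0.602, 0.798, -0.001]
contact_force: [-1.4, 0.3, -1.7]
grip_width: 0.169
grasp_force: 0.0
```

```bash
python3 - <<'E'
from h import *
from bench import env
o=env.get_obs(); d=o['ee_pos']-C; print('CX,CY,z',d@CX*1e3,d@CY*1e3,d[2]*1e3,o['grip_width'])
f=env.grab_frame('top'); g=env.grab_frame('side')
a=cv2.resize(f['pixels'][130:330,300:520],(440,400),interpolation=cv2.INTER_CUBIC); b=cv2.resize(g['pixels'][220:420,160:360],(400,400),interpolation=cv2.INTER_CUBIC)
cv2.imwrite('pics/m3.png',cv2.convertScaleAbs(cv2.resize(cv2.hconcat([a,b]),(798,380))[:,:,::-1],alpha=1.4))
E
```

```text
CX,CY,z 120.35200209491798 -0.19740531528934097 263.36437888653563 0.16889323420843314
```

View pics/m3.png

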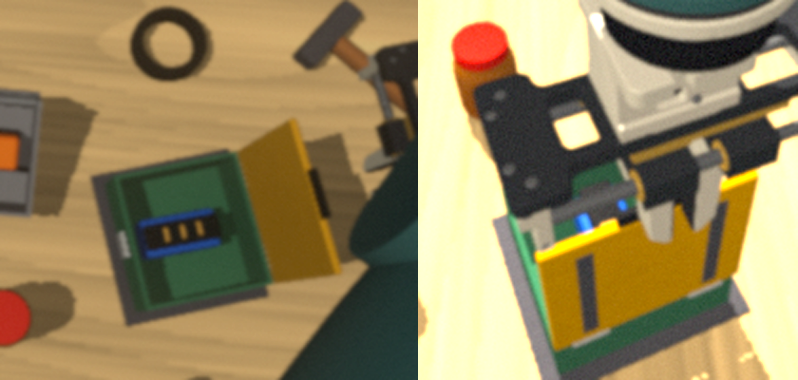

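The pack sits upright in the case with its contacts up, at (180,233) in the left panel. The fingers are outside the lid. I lower them and push the lid along its arc.

Emit:
{"method": "apply_moves", "body": {
  "series": "0 0 0.015 0 0 0 0; 0 0 0.03 0 0 0 0; 0 0 0.045 0 0 0 0; 0 0 0.06 0 0 0 0; 0 0 0.07 0 0 0 0; 0.004 0 0.074 0 0 0 0; 0.01 0 0.074 0 0 0 0; 0.015 0 0.074 0 0 0 0"
}}

```text
clock: 12.35
ee_pos: [0.5481, -0.3202, 0.1904]
tool_rot: [-0.0, 0.601, 0.799, -0.0]
contact_force: [0.2, -1.1, -0.8]
grip_width: 0.007
grasp_force: 0.0
```

```bash
python3 - <<'E'
from h import *
from bench import env
o=env.get_obs(); d=o['ee_pos']-C; print('CX,CY,z',d@CX*1e3,d@CY*1e3,d[2]*1e3,o['grip_width'])
for t in (1.57,1.5,1.4,1.3,1.2,1.1,1,.9,.8,.7,.6,.5,.4,.3,.2,.1,0):
    x=82.5-120*np.cos(t)+8*np.sin(t); z=69+120*np.sin(t)+8*np.cos(t); print(t,'tool x,z shift',np.array([d@CX*1e3-x,d[2]*1e3-z]))
E
```

```text
CX,CY,z 101.99582015409497 0.5832751331216989 190.35023704977058 0.006854254526417893
1.57 tool x,z shift [11.5914  1.3439]
1.5 tool x,z shift [20.0043  1.0849]
1.4 tool x,z shift [32.0083  1.7365]
1.3 tool x,z shift [43.8872  3.5833]
1.2 tool x,z shift [55.5224  6.6067]
1.1 tool x,z shift [66.7977 10.7766]
1 tool x,z shift [77.6003 16.0513]
0.9 tool x,z shift [87.8224 22.3781]
0.8 tool x,z shift [97.3618 29.6939]
0.7 tool x,z shift [106.1231  37.9254]
0.6 tool x,z shift [114.019   46.9905]
0.5 tool x,z shift [120.9703  56.7985]
0.4 tool x,z shift [126.9078  67.2515]
0.3 tool x,z shift [131.772   78.2451]
0.2 tool x,z shift [135.5145  89.6694]
0.1 tool x,z shift [138.0977 101.4102]
0 tool x,z shift [139.4958 113.3502]
```

Emit:
{"method": "apply_moves", "body": {
  "series": "0.006 0 0.001 0 0 0 0; 0.012 0 0.001 0 0 0 0; 0.017 0 0.001 0 0 0 0; 0.022 0 0.001 0 0 0 0; 0.027 0 0.0015 0 0 0 0; 0.032 0 0.002 0 0 0 0; 0.038 0 0.0025 0 0 0 0; 0.044 0 0.0035 0 0 0 0"
}}

```text
clock: 13.02
ee_pos: [0.5359, -0.278, 0.1866]
tool_rot: [-0.0, 0.601, 0.799, -0.0]
contact_force: [-0.5, -2.0, 0.5]
grip_width: 0.005
grasp_force: 0.8
```

Emit:
{"method": "apply_moves", "body": {
  "series": "0.007 0 0.0018 0 0 0 0; 0.0145 0 0.004 0 0 0 0; 0.0215 0 0.007 0 0 0 0; 0.0285 0 0.010 0 0 0 0; 0.035 0 0.0135 0 0 0 0; 0.0415 0 0.0175 0 0 0 0; 0.0475 0 0.0215 0 0 0 0; 0.0535 0 0.026 0 0 0 0"
}}

```text
clock: 13.68
ee_pos: [0.521, -0.2265, 0.1601]
tool_rot: [-0.0, 0.601, 0.799, -0.0]
contact_force: [-0.1, -1.8, 1.0]
grip_width: 0.008
grasp_force: 0.5
```

```bash
python3 - <<'E'
from h import *
from bench import env
o=env.get_obs(); d=o['ee_pos']-C; x0=d@CX*1e3;z0=d[2]*1e3;print('CX,CY,z',x0,d@CY*1e3,z0,o['contact_force'])
for t in np.arange(.8,-.01,-.05):
    x=82.5-120*np.cos(t)+8*np.sin(t); z=69+120*np.sin(t)+8*np.cos(t); print(round(t,2),np.array([x0-x,z0-z]))
f=env.grab_frame('side'); cv2.imwrite('pics/s4.png',cv2.convertScaleAbs(cv2.resize(f['pixels'][220:420,130:390],(780,600))[:,:,::-1],alpha=1.3))
E
```

```text
CX,CY,z 4.449618839256885 0.4741876158750359 160.08984644607992 [-0.1364 -1.812   0.9644]
0.8 [-0.1844 -0.5665]
0.75 [4.2992 3.4397]
0.7 [8.5769 7.665 ]
0.65 [12.6382 12.0988]
0.6 [16.4728 16.7301]
0.55 [20.0711 21.5472]
0.5 [23.4241 26.5381]
0.45 [26.5235 31.6904]
0.4 [29.3616 36.9912]
0.35 [31.9312 42.4271]
0.3 [34.2258 47.9847]
0.25 [36.2399 53.6501]
0.2 [37.9683 59.409 ]
0.15 [39.4066 65.2471]
0.1 [40.5515 71.1498]
0.05 [41.3998 77.1023]
-0.0 [41.9496 83.0898]
```

View pics/s4.png

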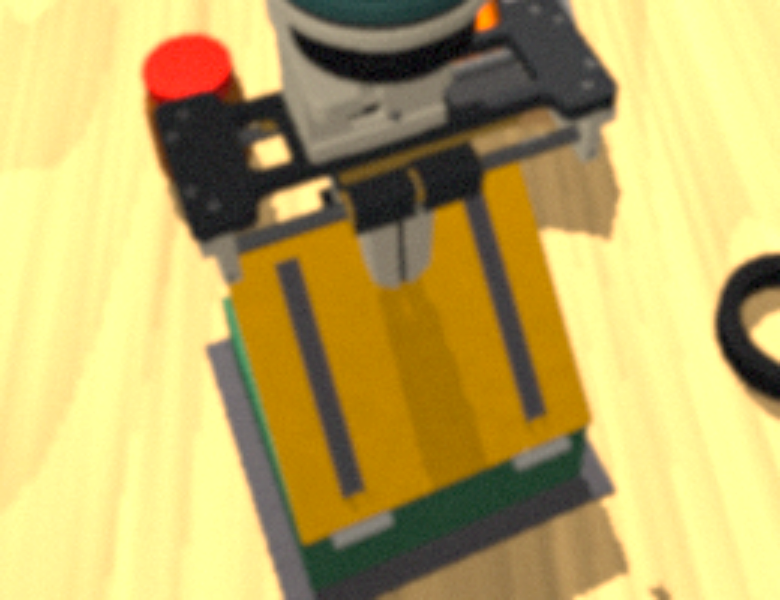

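The lid is about halfway, around 0.8 rad, with the fingertips on its outer face at (400,280). I carry on along the arc.

Emit:
{"method": "apply_moves", "body": {
  "series": "0.0043 0 0.0034 0 0 0 0; 0.0086 0 0.0077 0 0 0 0; 0.0126 0 0.012 0 0 0 0; 0.0165 0 0.0167 0 0 0 0; 0.02 0 0.0215 0 0 0 0; 0.0234 0 0.0265 0 0 0 0; 0.0265 0 0.0317 0 0 0 0; 0.0294 0 0.037 0 0 0 0"
}}

```text
clock: 14.4
ee_pos: [0.513, -0.1986, 0.1231]
tool_rot: [-0.0, 0.601, 0.799, -0.0]
contact_force: [-0.6, 0.3, 1.3]
grip_width: 0.007
grasp_force: 0.4
```

Emit:
{"method": "apply_moves", "body": {
  "series": "0.0025 0 0.0054 0 0 0 0; 0.0048 0 0.011 0 0 0 0; 0.0068 0 0.0166 0 0 0 0; 0.0086 0 0.0224 0 0 0 0; 0.01 0 0.0282 0 0 0 0; 0.0106 0 0.031 0 0 0 0; 0.0112 0 0.034 0 0 0 0; 0.0116 0 0.036 0 0 0 0"
}}

```text
clock: 15.07
ee_pos: [0.5098, -0.1878, 0.0872]
tool_rot: [-0.0, 0.601, 0.799, -0.0]
contact_force: [-0.1, -0.6, 0.8]
grip_width: 0.005
grasp_force: 0.3
```

Emit:
{"method": "apply_moves", "body": {
  "series": "0 0 0.0015 0 0 0 0; 0 0 0.003 0 0 0 0; 0.0005 0 0.0045 0 0 0 0; 0.0005 0 0.006 0 0 0 0; 0.0005 0 0.007 0 0 0 0; 0.0005 0 0.008 0 0 0 0; 0.001 0 0.009 0 0 0 0; 0.001 0 0.009 0 0 0 0"
}}

```text
clock: 15.73
ee_pos: [0.5095, -0.1868, 0.0784]
tool_rot: [-0.0, 0.601, 0.799, -0.0]
contact_force: [0.8, -0.4, -1.0]
grip_width: 0.007
grasp_force: 0.0
```

Emit:
{"method": "apply_moves", "body": {
  "series": "0 0 0.0005 0 0 0 0; 0 0 0.001 0 0 0 0; 0 0 0.0015 0 0 0 0; 0 0 0.002 0 0 0 0; 0 0 0.0025 0 0 0 0; 0 0 0.003 0 0 0 0; 0 0 0.003 0 0 0 0; 0 0 0.003 0 0 0 0"
}}

```text
clock: 16.4
ee_pos: [0.5096, -0.1869, 0.0766]
tool_rot: [-0.0, 0.601, 0.799, -0.0]
contact_force: [-5.5, 2.2, 11.4]
grip_width: 0.005
grasp_force: 6.0
```

There is firm contact, 11 N at z = 76.6 mm, which matches the 76 mm height of the shut lid. I back off and check.

Emit:
{"method": "apply_moves", "body": {
  "series": "0 0 -0.003 0 0 0 0; 0 0 -0.01 0 0 0 0; 0 0 -0.03 0 0 0 0; 0 0 -0.06 0 0 0 0; 0 0 -0.09 0 0 0 0; 0 0 -0.12 0 0 0 0; 0 0 -0.15 0 0 0 0; 0 0 -0.15 0 0 0 0"
}}

```text
clock: 17.07
ee_pos: [0.511, -0.1873, 0.2324]
tool_rot: [0.004, 0.601, 0.799, 0.001]
contact_force: [0.5, -0.3, 0.4]
grip_width: 0.003
grasp_force: 0.0
```

```bash
python3 - <<'E'
from h import *
from bench import env
f=env.grab_frame('side'); cv2.imwrite('pics/s5.png',cv2.convertScaleAbs(cv2.resize(f['pixels'][120:420,120:440],(640,600))[:,:,::-1],alpha=1.3))
K,T=f['intrinsics'],f['world_from_camera']
for x,y in [(-75,80),(75,80),(75,-80),(-75,-80)]:
    P=C+CX*x/1000+CY*y/1000+np.array([0,0,.076]); c=T[:3,:3].T@(P-T[:3,3]); print(x,y,((K@c)[:2]/c[2]-[120,120])*2)
E
```

```text
-75 80 [336.184  335.8625]
75 80 [413.7554 478.6573]
75 -80 [218.5527 559.6297]
-75 -80 [165.1772 395.0068]
```

View pics/s5.png

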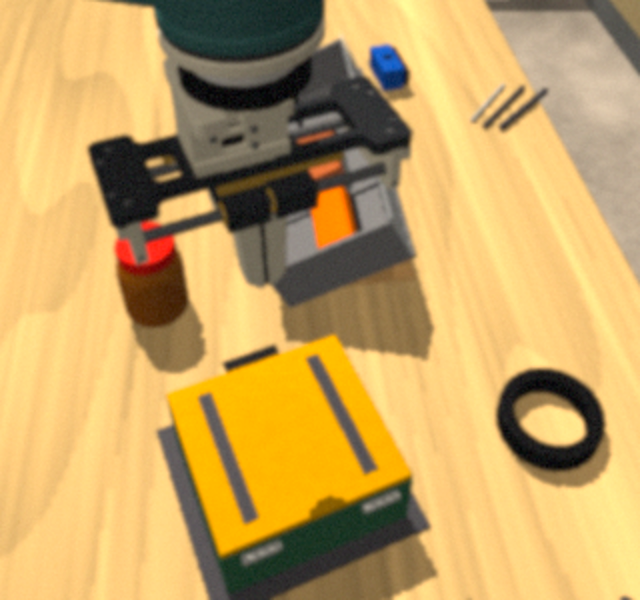

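The lid lies flat: its corners at (168,395), (336,338), (411,475) and (222,553) match the predicted shut positions within a few pixels. The jar, tape, block and stone are in place, and nothing is touching the gripper.

```bash
python3 -c "
from bench import env
print(env.finish_job())"
```

```text
the job is handed in; nothing more can be done
None
```

The blue battery pack sits on its base, contacts up, in the green case, the yellow lid is shut, and the job was handed in at about 17 s on the clock; the judge gave no verdict.

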